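Unclip the large component reel

TASK

The large component reel is due for changing. Pick up the hooked pick from its white foam block, hook it into the pull loop of the large reel's retaining clip and pull the clip sideways off the spindle, without touching either clip with your fingers and leaving the small reel's clip in place. Leave the freed clip lying on the large reel, clear of the spindle, and lay the pick back on its foam block.

Things in the scene. Friction and masses are not known exactly. Their poses are not given: they have to be found in the camera images.
- pick: Hooked pick, 60 g: black flat-sided handle 90 long (x), 14 wide (y), 16 high (z); 4 mm wire shank from its +x end, 8 above the handle's underside, bent straight down at x = +85; the hook's tip is 34 below the underside. Origin: centre of the handle's underside, z up. Lies level on the foam block, hook hanging past its far end. Grip mid-handle, about 60 N. The straight driver nearby is not it.
- rest: White foam block, fixed, 100 (x) by 70 (y) by 45 mm high, flat top, on which the pick lies along x with its hook over the block's +x end. Origin: centre of its underside, z up; its top is 45 above the origin.
- clip_large: Steel clip, 4 thick, on the large reel (170 across): a C of two sprung legs round the spindle and a square pull loop, its end bar turned up 10 high. Origin: underside, on the spindle axis when seated; loop along -x, roughly to the robot, open x -11 to -36, y -11 to 11. It can turn, not lift. 5 to 10 N along -x frees it in 12 mm; it drops: pull on to 50, lift hook out.
- clip_small: The same clip on the small reel (110 across), same axes, to be left alone. Reels are fixed, either may be on the left. Heights above the bench on both: reel's flat top 34 mm, black hub boss (30 across) under the clip 40, seated clip's underside 40, spindle's head (16 across) 56. Beyond the boss, x below -15, the loop is open down to the reel's top: room for the hook's tip.

How it is judged (in metres and radians):
On the way, in this order (a step that is already met when the one before it is completed fails the run):
1. the pick is held in the gripper, lifted clear of the foam block (height (world z) of pick above 0.055 m and contact force between the fingers and pick above 2 N), for 0.2 s.
2. the hook pulls on the large reel's clip while the gripper holds the pick (contact force between pick and clip_large above 0.5 N and contact force between the fingers and pick above 2 N and distance of clip_large from where it was at the start of the episode below 0.02 m), for 0.02 s.
3. the large reel's clip is off its spindle (distance of clip_large from where it was at the start of the episode above 0.022 m), for 0.2 s.
At the end, for the whole second after the job is handed in: The large reel's clip rests on that reel, 22 to 85 mm from its start and 28 to 55 mm above the bench; the small clip is within 10 mm of its start; the pick rests on its block's top (-5 to +7 mm), level within 10 degrees, within 40 mm along and 32 mm across of the block's centre (distance of clip_large from where it was at the start of the episode between 0.022 and 0.085 m and height (world z) of clip_large between 0.028 and 0.055 m and linear speed of each of clip_large, pick below 0.02 m/s and distance of clip_small from where it was at the start of the episode below 0.01 m and x of pick in the frame of rest between -0.04 and 0.04 m and y of pick in the frame of rest between -0.032 and 0.032 m and z of pick in the frame of rest between 0.04 and 0.052 m and angle between pick's own z axis and vertical below 0.17 rad); the robot touches nothing.
It fails at once if the fingers or the arm touch the large reel's clip (contact force between any of the fingers, the arm and clip_large above 0.5 N).
It fails at once if the fingers or the arm touch the small reel's clip (contact force between any of the fingers, the arm and clip_small above 0.5 N).
It fails at once if the small reel's clip is pulled off its spindle (distance of clip_small from where it was at the start of the episode above 0.015 m).
It also fails if it takes over 45 s, if anything falls off the work surface, if the arm or the gripper's body presses on something with over 40 N, if the wrist force passes 120 N, or if a joint passes its speed limit or range.

ROBOT

A 7-joint arm with a two-finger parallel gripper is mounted at the origin on the work surface. World frame = base frame: x ahead of the robot, y to its left, z up, the work surface at z = 0. Lengths are in m, angles in degrees, forces in N, time in s.
With the tool pointing down it reaches from about 0.425 to 0.925 m from the base axis. Payload 6.8 kg.
Tool frame: the origin (TCP) lies between the finger pads; the fingertips stand 8 mm ahead of it and the grasp point (between the pads) lies 11 mm behind it (env.nose_length is the distance from the TCP to the fingertips, in m); z points along the fingers, y is the line along which they close (so a half turn about z gives the same grasp; the last joint's range is limited). The gripper opens to 88 mm and grips with 3 to 60 N. Pads are 20 mm wide; open, the fingers measure 115 mm over their backs; the gripper's body (75 mm by 178 mm) begins 61 mm behind the grasp point.
Start: joints at [62.619, 27.33, 1.283, 89.118, -0.659, 63.558, -4.761], TCP at [0.244, -0.629, 0.231] pointing down, gripper open.
Joint ranges: [-169.35, 169.35], [-19.33, 120.38], [-80.79, 83.38], [13.8, 139.57], [-78.32, 258.32], [9.67, 109.79], [-169.56, 169.56]. Speed limits (degrees/s): [136.94, 136.94, 180, 180, 180, 180, 180].

INTERFACE

Orientations are given as a 3x3 rotation matrix whose columns are the frame's x, y, z axes.
In Python, from station import env, cams, job_done gives the robot as it stands (env), with the cameras (cams) and the job as plain functions.
- The arm moves only by the tool nudge_tcp, called after "Request:" by a JSON object that holds its "method" and its "body", one argument or row to a line. Schema: {"type":"object","properties":{"motion":{"type":"array","items":{"type":"array","prefixItems":[{"type":"array","items":{"type":"number"},"minItems":3,"maxItems":3},{"type":"array","items":{"type":"number"},"minItems":3,"maxItems":3},{"type":"number"}],"minItems":3,"maxItems":3},"minItems":1,"maxItems":20},"squeeze":{"type":"number"},"only":{"type":"string"},"quiet":{"type":"boolean"},"lines":{"type":"string"}},"required":["motion"],"additionalProperties":false}. motion is a list of rows, 1 to 20 of them, each written [[rx, ry, rz], [dx, dy, dz], opening]: a rotation vector rx, ry, rz in degrees, then dx, dy, dz in m, then the finger opening in m; each row shifts and turns the commanded pose from where the row before left it, along the tool's axes as they then stand; what a row does not reach is not made up. A row lasts 1/8 s, in which the tool goes at most 0.0625 m and 10.7 degrees, less where a joint would pass 70% of its speed; a pose out of reach is approached as far as the arm can. The fingers move at their own pace and stop on an object; squeeze is the grip in N (left out, the last holds). Time passes only in rows, so rows that do not move let the fingers close. The tool returns the time, the measured TCP pose, the force, the opening and the grip force at its end. only (a regular expression) keeps the lines of the reply that match it, lines (a string "A,B") keeps lines A to B, and quiet returns only ok. Input that does not fit is refused with a message, and nothing moves.
- env.observe(): the state, without advancing time (a new reading comes with each control period).
- cams.capture(name): name is "side" or "top" or "wrist"; returns the picture (480x640x3 uint8, blue, green, red); there is no depth.
- cams.calibration(name): a dict with "intrinsics" (3x3 intrinsics, pixels), "rvec" (rotation vector, rad) and "tvec" (3), from world to camera coordinates, as OpenCV has them. Camera axes: x right, y down, z forward; pixel columns grow to the right and rows downward; lengths in m; the calibration is good to about 2 mm. The wrist camera is an equidistant fisheye: a pixel r from the principal point sees the ray r / f radians off the axis. A picture is of the moment at which its call begins: read the wrist's pose just before it. calibration takes no time and is no camera call; for the wrist camera it gives the pose at the moment of the call.
- job_done(): hands the job in; it is judged then, once.
The state is a dict: "time": time; "q": joint angles; "qd": joint speeds; "joint_efforts": joint torques, N m; "position": TCP position; "orientation": TCP orientation; "force": force on the tool from outside, world axes, zero at the start; "moment": the same for the moment, N m; "grip_width": finger opening in m; "finger_force": force on a finger pad.
Only numpy, scipy, OpenCV 4.12 (cv2) and the standard library are available. Lean on these libraries where they do the work, as an engineer would, in place of code of your own. Each camera call takes 0.05 s, during which the arm holds its last target. There are 200 camera calls.

## Working session

There is one attempt and no reset: what is moved stays moved. The work goes in short steps, Python scripts to look and compute and a tool call to move; the robot and the scene stay as the last step left them, time stands still between calls to the robot, and variables do not carry over. Pictures are saved under pics/ and viewed, at most 10 in all, crops included, and the job is handed in when it is done.

```bash
ls; mkdir -p pics
```

Run:
```python
from station import env, cams, job_done
import cv2
for n in("top","side"):
    cv2.imwrite(f"pics/{n}0.png",cams.capture(n)); c=cams.calibration(n); print(n,c)
o=env.observe();print(o["time"],o["position"],o["orientation"],o["grip_width"])
```

```text
pics
station.py
top {'intrinsics': array([[483.60234945,   0.        , 319.97387644],
       [  0.        , 483.60234945, 247.4651443 ],
       [  0.        ,   0.        ,   1.        ]]), 'rvec': array([ 2.15146772, -2.10395206,  0.15174593]), 'tvec': array([0.0796046 , 0.56121995, 0.75280712])}
side {'intrinsics': array([[561.66653988,   0.        , 318.27998512],
       [  0.        , 561.66653988, 240.45772929],
       [  0.        ,   0.        ,   1.        ]]), 'rvec': array([ 2.13348267, -0.06325009,  0.01733089]), 'tvec': array([-0.58353254,  0.11527723,  0.82137142])}
0.1 [ 0.24374788 -0.62888465  0.22978852] [[ 9.32417707e-01  3.61381688e-01 -7.03904842e-04]
 [ 3.61382356e-01 -9.32416506e-01  1.50099657e-03]
 [-1.13899819e-04 -1.65393457e-03 -9.99998626e-01]] 0.08807905449356122
```

View pics/top0.png

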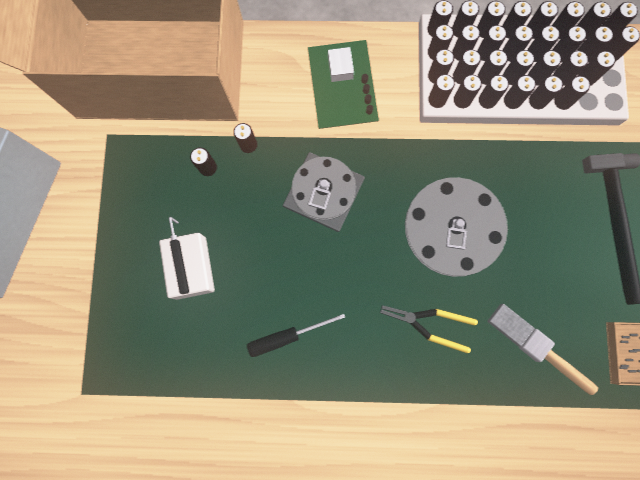

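View pics/side0.png

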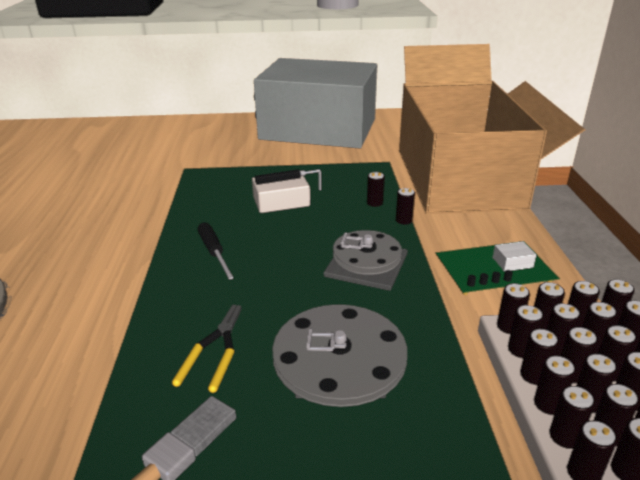

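Top view: the pick lies on the foam at (178,265) with its hook at (172,222). The large reel is at (457,227) with its clip loop towards the image bottom, the small reel at (324,188), and the decoy driver at (290,335). Side view: pick (285,178), large clip (325,342).

Create h.py:
```python
import numpy as np, cv2
from station import env, cams, job_done
def ray(n,p):
    c=cams.calibration(n);R=cv2.Rodrigues(np.array(c["rvec"]))[0];t=np.array(c["tvec"]).ravel();K=np.array(c["intrinsics"])
    p=np.array(p,float)
    if n=="wrist":
        d=(p-K[:2,2])/K[0,0];r=np.linalg.norm(d);v=np.r_[d/max(r,1e-9)*np.sin(r),np.cos(r)]
    else: v=np.linalg.inv(K)@np.r_[p,1]
    return -R.T@t,(R.T@v)/np.linalg.norm(v)
def plane(n,p,z):
    o,d=ray(n,p);return o+d*(z-o[2])/d[2]
def tri(*rays):
    A=0;b=0
    for o,d in rays:
        M=np.eye(3)-np.outer(d,d);A=A+M;b=b+M@o
    x=np.linalg.solve(A,b);return x,[float(np.linalg.norm((np.eye(3)-np.outer(d,d))@(x-o))) for o,d in rays]
def blobs(img,lo,hi,roi,amin=15):
    x0,y0,x1,y1=roi;m=cv2.inRange(img[y0:y1,x0:x1],lo,hi)
    cs,_=cv2.findContours(m,cv2.RETR_EXTERNAL,cv2.CHAIN_APPROX_NONE);out=[]
    for c in cs:
        if cv2.contourArea(c)>=amin:
            c=c+[x0,y0];out.append((cv2.contourArea(c),cv2.minAreaRect(c.astype(np.int32)),c))
    return sorted(out,key=lambda t:-t[0])
```

Run:
```python
from h import *
T=cv2.imread("pics/top0.png");S=cv2.imread("pics/side0.png")
r=lambda I,x,y,w,h,s:cv2.resize(I[y:y+h,x:x+w],None,fx=s,fy=s,interpolation=cv2.INTER_CUBIC)
a=np.hstack([r(T,145,205,80,100,5)[:300*2-200],r(T,425,200,80,80,5)])[:400] if 0 else None
A=np.zeros((600,800,3),np.uint8)
A[:300,:400]=r(T,150,210,80,60,5);A[:300,400:]=r(T,420,200,80,60,5)
A[300:,:400]=r(S,245,160,80,60,5);A[300:,400:]=r(S,290,315,80,60,5)
cv2.imwrite("pics/z0.png",A)
for n,I,roi in(("top",T,(155,225,220,305)),("side",S,(245,160,325,215))):
  for lo,hi,k in(((0,0,0),(45,45,45),"dark"),((150,150,150),(255,255,255),"white")):
    for b in blobs(I,lo,hi,roi)[:2]: print(n,k,b[0],b[1],cv2.boxPoints(b[1]).round(1).tolist())
```

```text
top white 2689.0 ((185.61859130859375, 258.95721435546875), (71.5000991821289, 47.518394470214844), 81.46923065185547) [[156.8000030517578, 227.10000610351562], [203.8000030517578, 220.10000610351562], [214.39999389648438, 290.79998779296875], [167.39999389648438, 297.79998779296875]]
side dark 327.5 ((277.410400390625, 175.66763305664062), (8.591231346130371, 44.70481491088867), 81.25383758544922) [[254.6999969482422, 174.8000030517578], [298.79998779296875, 168.0], [300.20001220703125, 176.5], [256.0, 183.3000030517578]]
side white 1300.0 ((283.52032470703125, 194.3767547607422), (28.477787017822266, 51.702392578125), 80.90972137451172) [[255.6999969482422, 184.39999389648438], [306.79998779296875, 176.1999969482422], [311.29998779296875, 204.39999389648438], [260.20001220703125, 212.5]]
```

View pics/z0.png

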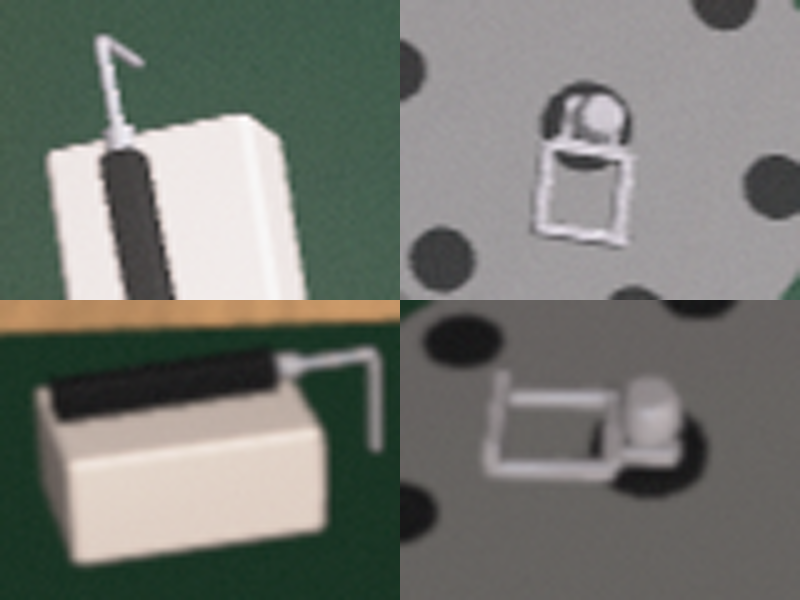

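The zoom shows the bend of the hook at top (170.6,217.6) / side (319.4,170), its tip at top (178,222.6) / side (320.4,190), the large clip's loop opening centred at top (457,239) / side (321,341.6), and the spindle head at top (460.4,223) / side (341,334).

Run:
```python
from h import *
np.set_printoptions(precision=4,suppress=True)
T=cv2.imread("pics/top0.png");S=cv2.imread("pics/side0.png")
for k,a,b in(("bend",(170.6,217.6),(319.4,170)),("tip",(178,222.6),(320.4,190)),("handle front top",(175,240.5),(299.3,171)),("loop c",(457,239),(321,341.6)),("spindle",(460.4,223),(341,333)),
 ("small loop c",(320,199),None)):
    if b: print(k,*tri(ray("top",a),ray("side",b)))
b=blobs(T,(0,0,0),(80,80,80),(155,225,220,305))
from math import *
for x in b[:3]: print(x[0],x[1])
m=cv2.inRange(T,(0,0,0),(75,75,75));m2=np.zeros_like(m);
# handle: dark & low saturation
hsv=cv2.cvtColor(T,cv2.COLOR_BGR2HSV);m=cv2.inRange(hsv,(0,0,0),(180,70,90))[232:300,160:205]
c=max(cv2.findContours(m,cv2.RETR_EXTERNAL,cv2.CHAIN_APPROX_NONE)[0],key=cv2.contourArea)+[160,232]
r=cv2.minAreaRect(c);print("handle",r);bp=cv2.boxPoints(r)
for p in bp: print("h61",plane("top",p,.061)*1e3)
print("hc",plane("top",r[0],.058))
rs=((277.4,175.67))
print("handle tri",*tri(ray("top",r[0]),ray("side",rs)))
# loop corners onto z=.043
for p in((449,229.6),(466.6,231),(464.4,248),(447.6,246.4)): print("loop",plane("top",p,.044))
for p in((332.4,334.6),(332.6,349.4),(308,349.4)): print("loopS",plane("side",p,.044))
# reel
mm=cv2.inRange(hsv,(0,0,90),(180,35,200))[170:285,400:515]
c=max(cv2.findContours(mm,cv2.RETR_EXTERNAL,cv2.CHAIN_APPROX_NONE)[0],key=cv2.contourArea)+[400,170]
e=cv2.fitEllipse(c);print("reel",e,plane("top",e[0],.034))
# foam
b=[x for x in blobs(T,(200,200,200),(255,255,255),(150,225,225,305),200)]
w=b[0]; print("foam",w[1]);
for n,p in(("top",(159.6,240.5)),("top",(199,233)),("side",(259,192)),("side",(309,186.5))): print(n,plane(n,p,.045))
```

```text
bend [0.6039 0.3406 0.057 ] [0.0013269876524550862, 0.001326987652455101]
tip [0.6053 0.3423 0.0122] [0.0015017167278018684, 0.0015017167278016216]
handle front top [0.5645 0.3289 0.062 ] [0.001141117792801486, 0.0011411177928012184]
loop c [ 0.58   -0.1341  0.0436] [0.001336027642783681, 0.0013360276427837189]
spindle [ 0.6045 -0.1364  0.0582] [0.0018224403275743989, 0.0018224403275745823]
404.0 ((179.11195373535156, 266.38232421875), (54.123661041259766, 8.611440658569336), 79.11447143554688)
handle ((178.9615478515625, 266.30767822265625), (54.32416915893555, 8.825225830078125), 78.69007110595703)
h61 [563.246  338.3847  61.    ]
h61 [566.4101 324.3667  61.    ]
h61 [479.9549 300.9568  61.    ]
h61 [476.8708 314.7252  61.    ]
hc [0.5216 0.3204 0.058 ]
handle tri [0.5224 0.3207 0.0577] [0.0007579761371608142, 0.0007579761371606847]
loop [ 0.5942 -0.1212  0.044 ]
loop [ 0.5924 -0.1502  0.044 ]
loop [ 0.5638 -0.1459  0.044 ]
loop [ 0.5659 -0.1184  0.044 ]
loopS [ 0.5966 -0.1222  0.044 ]
loopS [ 0.5948 -0.1492  0.044 ]
loopS [ 0.5645 -0.1472  0.044 ]
reel ((455.8708801269531, 226.51585388183594), (98.37812042236328, 102.45361328125), 108.13765716552734) [ 0.6018 -0.1353  0.034 ]
foam ((193.00001525878906, 261.5), (62.800411224365234, 31.729001998901367), 80.53767395019531)
top [0.5657 0.3601 0.045 ]
top [0.5798 0.2949 0.045 ]
side [0.4884 0.2799 0.045 ]
side [0.5827 0.2954 0.045 ]
```

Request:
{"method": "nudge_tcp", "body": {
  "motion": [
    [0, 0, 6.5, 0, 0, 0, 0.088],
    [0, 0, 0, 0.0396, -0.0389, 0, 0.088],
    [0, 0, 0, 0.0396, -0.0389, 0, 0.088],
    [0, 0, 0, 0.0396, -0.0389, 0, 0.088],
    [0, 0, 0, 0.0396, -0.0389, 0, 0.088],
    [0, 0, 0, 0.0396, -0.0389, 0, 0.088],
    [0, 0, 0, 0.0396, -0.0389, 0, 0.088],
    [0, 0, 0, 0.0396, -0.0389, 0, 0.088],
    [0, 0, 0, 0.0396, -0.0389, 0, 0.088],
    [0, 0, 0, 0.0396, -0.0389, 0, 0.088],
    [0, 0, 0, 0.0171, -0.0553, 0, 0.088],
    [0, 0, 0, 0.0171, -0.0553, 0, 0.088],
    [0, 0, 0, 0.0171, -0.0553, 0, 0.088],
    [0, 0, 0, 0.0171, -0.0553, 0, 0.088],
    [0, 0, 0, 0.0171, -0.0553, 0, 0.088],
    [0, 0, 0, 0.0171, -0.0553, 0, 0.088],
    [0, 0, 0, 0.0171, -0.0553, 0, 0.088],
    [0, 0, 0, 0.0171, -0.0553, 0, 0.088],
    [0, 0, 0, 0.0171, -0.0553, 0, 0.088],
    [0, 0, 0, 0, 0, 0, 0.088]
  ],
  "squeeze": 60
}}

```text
refused: motion[0]: [0, 0, 6.5, 0, 0, 0, 0.088] is too long (schema: maxItems 3). Nothing was moved.
```

The call was refused and nothing moved: it wants rows with the three-number parts in brackets of their own. Same move again in that form.

Request:
{"method": "nudge_tcp", "body": {
  "motion": [
    [[0, 0, 6.5], [0, 0, 0], 0.088],
    [[0, 0, 0], [0.0396, -0.0389, 0], 0.088],
    [[0, 0, 0], [0.0396, -0.0389, 0], 0.088],
    [[0, 0, 0], [0.0396, -0.0389, 0], 0.088],
    [[0, 0, 0], [0.0396, -0.0389, 0], 0.088],
    [[0, 0, 0], [0.0396, -0.0389, 0], 0.088],
    [[0, 0, 0], [0.0396, -0.0389, 0], 0.088],
    [[0, 0, 0], [0.0396, -0.0389, 0], 0.088],
    [[0, 0, 0], [0.0396, -0.0389, 0], 0.088],
    [[0, 0, 0], [0.0396, -0.0389, 0], 0.088],
    [[0, 0, 0], [0.0171, -0.0553, 0], 0.088],
    [[0, 0, 0], [0.0171, -0.0553, 0], 0.088],
    [[0, 0, 0], [0.0171, -0.0553, 0], 0.088],
    [[0, 0, 0], [0.0171, -0.0553, 0], 0.088],
    [[0, 0, 0], [0.0171, -0.0553, 0], 0.088],
    [[0, 0, 0], [0.0171, -0.0553, 0], 0.088],
    [[0, 0, 0], [0.0171, -0.0553, 0], 0.088],
    [[0, 0, 0], [0.0171, -0.0553, 0], 0.088],
    [[0, 0, 0], [0.0171, -0.0553, 0], 0.088],
    [[0, 0, 0], [0, 0, 0], 0.088]
  ],
  "squeeze": 60
}}

```text
time: 2.6
position: [0.5205, 0.3258, 0.2302]
orientation: [[0.965, 0.261, -0.002], [0.261, -0.965, 0.003], [-0.001, -0.003, -1.0]]
force: [-0.7, -0.5, 0.0]
grip_width: 0.0879
finger_force: 0.0
```

Run:
```python
from h import *
print(env.observe()["orientation"].round(3).tolist())
I=cams.capture("wrist");cv2.imwrite("pics/w1.png",I)
```

```text
[[0.965, 0.261, -0.002], [0.261, -0.965, 0.003], [-0.001, -0.003, -1.0]]
```

View pics/w1.png

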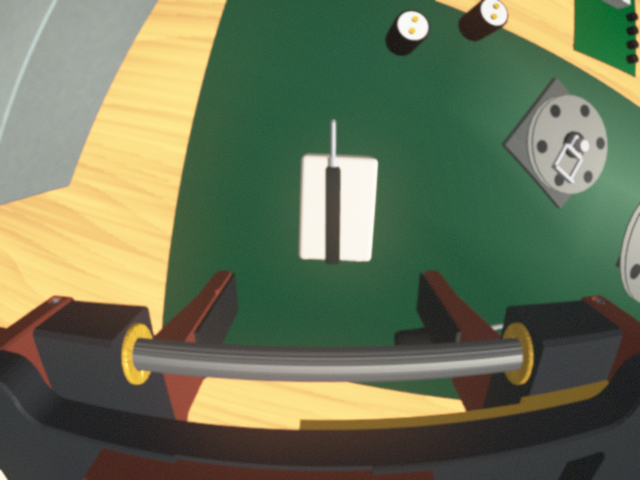

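Wrist view: the handle (333,215) stands upright in the picture, so the fingers are aligned with it; the foam spans (300–378,155–262).

Run:
```python
from h import *
np.set_printoptions(precision=4,suppress=True)
I=cv2.imread("pics/w1.png");hsv=cv2.cvtColor(I,cv2.COLOR_BGR2HSV)
m=cv2.inRange(hsv,(0,0,0),(180,90,70))[150:270,318:348]
c=max(cv2.findContours(m,cv2.RETR_EXTERNAL,cv2.CHAIN_APPROX_NONE)[0],key=cv2.contourArea)+[318,150]
r=cv2.minAreaRect(c);print(r)
o,d=ray("wrist",r[0]);print("cam",o)
print("c",plane("wrist",r[0],.061))
f,b=(333,167),(333,263)
F,B=plane("wrist",f,.061),plane("wrist",b,.061);u=F-B;print(F,B,np.linalg.norm(u),np.degrees(np.arctan2(u[1],u[0])))
print("front tri",*tri(ray("wrist",f),ray("top",(175,240.5)),ray("side",(299.3,171))))
print("bend",plane("wrist",(333,121),.055))
for p in((303,155),(377,157),(372,261),(301,260)):print("foam",plane("wrist",p,.045))
```

```text
((331.5, 250.5), (11.0, 25.0), 0.0)
cam [0.5911 0.3405 0.3839]
c [0.4936 0.3105 0.061 ]
[0.567 0.329 0.061] [0.4823 0.306  0.061 ] 0.08777131824967688 15.146511401915777
front tri [0.5654 0.3291 0.0615] [0.0017007262055662368, 0.0019521770973084714, 0.0005819485984021837]
bend [0.606  0.3393 0.055 ]
foam [0.5696 0.3575 0.045 ]
foam [0.5855 0.2921 0.045 ]
foam [0.4886 0.2683 0.045 ]
foam [0.4719 0.3349 0.045 ]
```

Request:
{"method": "nudge_tcp", "body": {
  "motion": [
    [[0, 0, 0], [0, 0.0072, 0.04], 0.088],
    [[0, 0, 0], [0, 0, 0.05], 0.088],
    [[0, 0, 0], [0, 0, 0.045], 0.06],
    [[0, 0, 0], [0, 0, 0.025], 0.05],
    [[0, 0, 0], [0, 0, 0.012], 0.04],
    [[0, 0, 0], [0, 0, 0], 0.03]
  ],
  "squeeze": 60
}}

```text
time: 3.4
position: [0.5247, 0.3118, 0.0584]
orientation: [[0.968, 0.252, -0.001], [0.252, -0.968, -0.001], [-0.001, 0.001, -1.0]]
force: [-0.6, 0.3, 0.4]
grip_width: 0.0515
finger_force: 0.0
```

Request:
{"method": "nudge_tcp", "body": {
  "motion": [
    [[0, 0, 0], [0, -0.0072, 0.002], 0.05],
    [[0, 0, 0], [0, 0, 0], 0.05],
    [[0, 0, 0], [0, 0, 0], 0.02],
    [[0, 0, 0], [0, 0, 0], 0],
    [[0, 0, 0], [0, 0, 0], 0],
    [[0, 0, 0], [0, 0, 0], 0],
    [[0, 0, 0], [0, 0, 0], 0]
  ],
  "squeeze": 60
}}

```text
time: 4.28
position: [0.5227, 0.3201, 0.0567]
orientation: [[0.967, 0.254, 0.0], [0.254, -0.967, 0.0], [0.0, -0.0, -1.0]]
force: [-0.2, -0.1, 0.6]
grip_width: 0.0137
finger_force: 60.0
```

Request:
{"method": "nudge_tcp", "body": {
  "motion": [
    [[0, 0, 0], [0, 0, -0.03], 0],
    [[0, 0, 0], [0, 0, -0.04], 0],
    [[0, 0, 0], [0, 0, -0.03], 0],
    [[0, 0, 10], [0, 0, 0], 0],
    [[0, 0, 10], [0, 0, 0], 0],
    [[0, 0, 1.7], [0, 0, 0], 0],
    [[0, 0, 0], [0.0033, 0.04, 0], 0],
    [[0, 0, 0], [0.0033, 0.055, 0], 0],
    [[0, 0, 0], [0.0033, 0.055, 0], 0],
    [[0, 0, 0], [0.0033, 0.055, 0], 0],
    [[0, 0, 0], [0.0033, 0.055, 0], 0],
    [[0, 0, 0], [0.0033, 0.055, 0], 0],
    [[0, 0, 0], [0.0033, 0.055, 0], 0],
    [[0, 0, 0], [0.0033, 0.045, 0], 0],
    [[0, 0, 0], [0, 0.028, 0], 0],
    [[0, 0, 0], [0, 0, 0], 0],
    [[0, 0, 0], [0, 0, 0], 0]
  ]
}}

```text
time: 6.4
position: [0.4949, -0.1215, 0.1566]
orientation: [[0.993, -0.12, -0.0], [-0.12, -0.993, 0.001], [-0.0, -0.001, -1.0]]
force: [0.1, 1.0, -0.2]
grip_width: 0.0139
finger_force: 60.0
```

Run:
```python
from h import *
r=lambda I,x,y,w,h,s:cv2.resize(I[y:y+h,x:x+w],None,fx=s,fy=s,interpolation=cv2.INTER_CUBIC)
for n in("top","side","wrist"): cv2.imwrite(f"pics/{n}2.png",cams.capture(n))
T,S,W=[cv2.imread(f"pics/{n}2.png") for n in("top","side","wrist")]
A=np.zeros((600,800,3),np.uint8)
A[:300,:400]=r(T,410,190,100,75,4);A[:300,400:]=r(S,250,270,100,75,4);A[300:,:400]=r(W,240,60,200,150,2);A[300:,400:]=r(T,240,160,200,150,2)
cv2.imwrite("pics/z2.png",A)
```

```text
(no output)
```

View pics/z2.png

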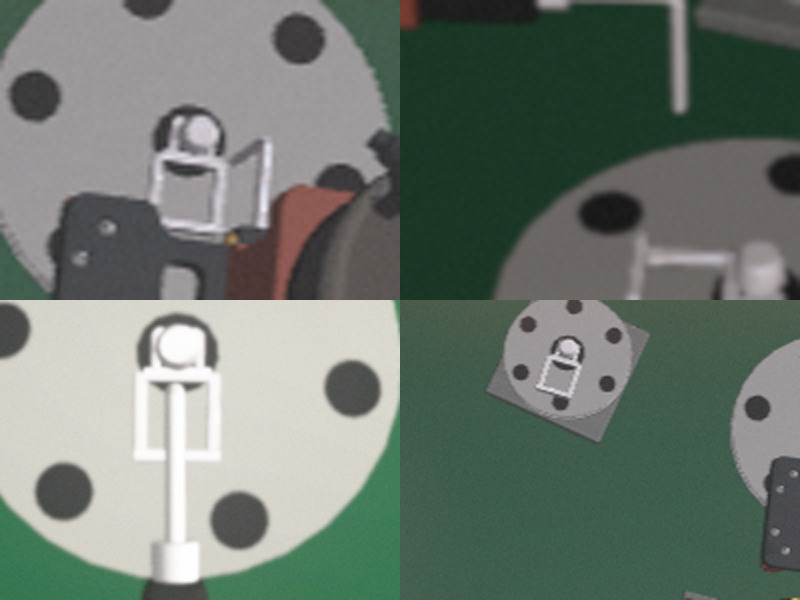

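The hook is above the loop and parallel to it. Tip: top (468.2,230), side (320,297.5). In the wrist view the loop opening is centred at (328.5,118.5) and the spindle at (330,82.5).

Run:
```python
from h import *
np.set_printoptions(precision=4,suppress=True)
print("tip",*tri(ray("top",(468.2,230)),ray("side",(320,297.5))))
print("bend",*tri(ray("top",(476.5,225)),ray("side",(319.5,270.5))))
print("loop wrist",plane("wrist",(328.5,118.5),.042),"spindle",plane("wrist",(330,82.5),.056))
print("loop tri3",*tri(ray("wrist",(328.5,118.5)),ray("top",(457,239)),ray("side",(321,341.6))))
print("tip horizontally from wrist: bend", plane("wrist",(328,102.5),.165))
for p in((308,96.5),(349,96.5),(348,138.5),(308,138.5)): print(plane("wrist",p,.043))
```

```text
tip [ 0.5804 -0.133   0.113 ] [0.0005166498643477519, 0.0005166498643477656]
bend [ 0.58   -0.1335  0.1528] [0.0007765319127758321, 0.0007765319127759709]
loop wrist [ 0.5798 -0.1326  0.042 ] spindle [ 0.6037 -0.1364  0.056 ]
loop tri3 [ 0.5799 -0.1335  0.0433] [0.0008812641365238348, 0.0014648549602213536, 0.0014203312384143774]
tip horizontally from wrist: bend [ 0.5799 -0.132   0.165 ]
[ 0.5974 -0.1201  0.043 ]
[ 0.594  -0.1489  0.043 ]
[ 0.5639 -0.1447  0.043 ]
[ 0.5672 -0.1164  0.043 ]
```

Request:
{"method": "nudge_tcp", "body": {
  "motion": [
    [[0, 0, 0], [0, 0, 0.03], 0],
    [[0, 0, 0], [0, 0, 0.025], 0],
    [[0, 0, 0], [0, 0, 0.014], 0],
    [[0, 0, 0], [0, 0, 0.005], 0],
    [[0, 0, 0], [0, 0, 0], 0],
    [[0, 0, 0], [0, 0, 0], 0]
  ]
}}

```text
time: 7.3
position: [0.4954, -0.1229, 0.0834]
orientation: [[0.993, -0.122, 0.001], [-0.122, -0.993, -0.0], [0.001, 0.0, -1.0]]
force: [0.2, -0.3, -0.8]
grip_width: 0.0136
finger_force: 60.0
```

Request:
{"method": "nudge_tcp", "body": {
  "motion": [
    [[0, 0, 0], [-0.006, 0, 0], 0],
    [[0, 0, 0], [-0.004, 0, 0], 0],
    [[0, 0, 0], [-0.003, 0, 0], 0],
    [[0, 0, 0], [-0.003, 0, 0], 0],
    [[0, 0, 0], [-0.003, 0, 0], 0]
  ]
}}

```text
time: 7.92
position: [0.479, -0.1206, 0.0838]
orientation: [[0.993, -0.122, 0.007], [-0.122, -0.993, -0.0], [0.007, -0.0, -1.0]]
force: [4.1, 0.3, -0.7]
grip_width: 0.0136
finger_force: 60.0
```

Request:
{"method": "nudge_tcp", "body": {
  "motion": [
    [[0, 0, 0], [-0.003, 0, 0], 0],
    [[0, 0, 0], [-0.003, 0, 0], 0],
    [[0, 0, 0], [-0.003, 0, 0], 0]
  ]
}}

```text
time: 8.3
position: [0.4661, -0.1194, 0.0824]
orientation: [[0.992, -0.122, -0.001], [-0.122, -0.992, 0.0], [-0.001, 0.0, -1.0]]
force: [-0.2, 0.6, -0.0]
grip_width: 0.0135
finger_force: 60.0
```

Request:
{"method": "nudge_tcp", "body": {
  "motion": [
    [[0, 0, 0], [-0.004, 0, 0], 0],
    [[0, 0, 0], [-0.005, 0, 0], 0],
    [[0, 0, 0], [-0.005, 0, 0], 0],
    [[0, 0, 0], [-0.005, 0, 0], 0],
    [[0, 0, 0], [-0.005, 0, 0], 0],
    [[0, 0, 0], [-0.004, 0, 0], 0],
    [[0, 0, 0], [-0.002, 0, 0], 0],
    [[0, 0, 0], [0, 0, 0], 0],
    [[0, 0, 0], [0, 0, 0], 0]
  ]
}}

```text
time: 9.43
position: [0.4374, -0.1157, 0.0827]
orientation: [[0.993, -0.122, 0.0], [-0.122, -0.993, -0.0], [0.0, -0.0, -1.0]]
force: [0.1, 0.2, 0.1]
grip_width: 0.0136
finger_force: 60.0
```

Run:
```python
from h import *
r=lambda I,x,y,w,h,s:cv2.resize(I[y:y+h,x:x+w],None,fx=s,fy=s,interpolation=cv2.INTER_CUBIC)
for n in("top","side","wrist"): cv2.imwrite(f"pics/{n}3.png",cams.capture(n))
S,W=[cv2.imread(f"pics/{n}3.png") for n in("side","wrist")]
cv2.imwrite("pics/z3.png",np.hstack([r(S,250,290,130,100,3),r(W,230,30,195,150,2)]))
```

```text
(no output)
```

View pics/z3.png

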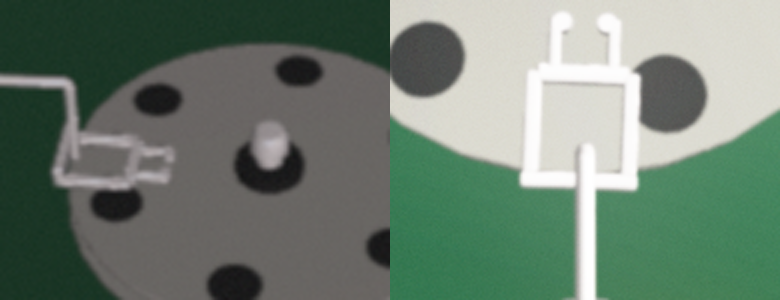

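The clip is off the spindle (side view, loop at (95,160) in the crop) and lies flat on the reel with the hook inside the loop. Next the hook comes off the bar, straight up, and goes back to the foam.

Request:
{"method": "nudge_tcp", "body": {
  "motion": [
    [[0, 0, 0], [0.004, 0, 0], 0],
    [[0, 0, 0], [0, 0, -0.015], 0],
    [[0, 0, 0], [0, 0, -0.03], 0],
    [[0, 0, 0], [0, 0, -0.03], 0],
    [[0, 0, 0], [0.0034, -0.03, 0], 0],
    [[0, 0, 0], [0.0034, -0.05, 0], 0],
    [[0, 0, 0], [0.0034, -0.058, 0], 0],
    [[0, 0, 0], [0.0034, -0.06, 0], 0],
    [[0, 0, 0], [0.0034, -0.06, 0], 0],
    [[0, 0, 0], [0.0034, -0.06, 0], 0],
    [[0, 0, 0], [0.0034, -0.055, 0], 0],
    [[0, 0, 0], [0.0037, -0.045, 0], 0],
    [[0, 0, 0], [0, -0.025, 0], 0],
    [[0, 0, -10], [0, 0, 0], 0],
    [[0, 0, -10], [0, 0, 0], 0],
    [[0, 0, -1.7], [0, 0, 0], 0],
    [[0, 0, 0], [0, 0, 0], 0],
    [[0, 0, 0], [0, 0, 0], 0]
  ]
}}

```text
time: 11.82
position: [0.5226, 0.3197, 0.1578]
orientation: [[0.968, 0.251, 0.0], [0.251, -0.968, -0.0], [0.0, 0.0, -1.0]]
force: [0.0, -0.1, -0.3]
grip_width: 0.0136
finger_force: 60.0
```

Request:
{"method": "nudge_tcp", "body": {
  "motion": [
    [[0, 0, 0], [0, 0, 0.035], 0],
    [[0, 0, 0], [0, 0, 0.035], 0],
    [[0, 0, 0], [0, 0, 0.02], 0],
    [[0, 0, 0], [0, 0, 0.007], 0],
    [[0, 0, 0], [0, 0, 0.003], 0],
    [[0, 0, 0], [0, 0, 0.001], 0],
    [[0, 0, 0], [0, 0, 0], 0],
    [[0, 0, 0], [0, 0, 0], 0]
  ]
}}

```text
time: 12.82
position: [0.5229, 0.3203, 0.0572]
orientation: [[0.967, 0.253, 0.001], [0.253, -0.967, 0.0], [0.001, -0.0, -1.0]]
force: [-0.8, 0.2, -0.3]
grip_width: 0.0132
finger_force: 60.0
```

Request:
{"method": "nudge_tcp", "body": {
  "motion": [
    [[0, 0, 0], [0, 0, 0], 0.02],
    [[0, 0, 0], [0, 0, 0], 0.03],
    [[0, 0, 0], [0, 0, 0], 0.045],
    [[0, 0, 0], [0, 0, 0], 0.045],
    [[0, 0, 0], [0, 0, -0.02], 0.05],
    [[0, 0, 0], [0, 0, -0.04], 0.06],
    [[0, 0, 0], [0, 0, -0.05], 0.08],
    [[0, 0, 0], [0, 0, -0.05], 0.088],
    [[0, 0, 0], [-0.03, 0, -0.02], 0.088],
    [[0, 0, 0], [0, 0, 0], 0.088],
    [[0, 0, 0], [0, 0, 0], 0.088]
  ],
  "squeeze": 30
}}

```text
time: 14.2
position: [0.4939, 0.3122, 0.237]
orientation: [[0.967, 0.253, 0.001], [0.253, -0.967, -0.0], [0.001, 0.0, -1.0]]
force: [1.0, -0.2, -0.2]
grip_width: 0.0879
finger_force: 0.0
```

Run:
```python
from h import *
r=lambda I,x,y,w,h,s:cv2.resize(I[y:y+h,x:x+w],None,fx=s,fy=s,interpolation=cv2.INTER_CUBIC)
for n in("top","side"): cv2.imwrite(f"pics/{n}4.png",cams.capture(n))
T,S=[cv2.imread(f"pics/{n}4.png") for n in("top","side")]
A=np.zeros((600,800,3),np.uint8)
A[:300,:400]=r(S,235,150,100,75,4);A[:300,400:]=r(S,260,290,133,100,3)[:300,:400].copy() if 0 else cv2.resize(S[290:390,260:393],(400,300));A[300:,:400]=cv2.resize(T[190:265,400:500],(400,300));A[300:,400:]=cv2.resize(T[140:290,140:340],(400,300))
cv2.imwrite("pics/z4.png",A)
```

```text
(no output)
```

View pics/z4.png

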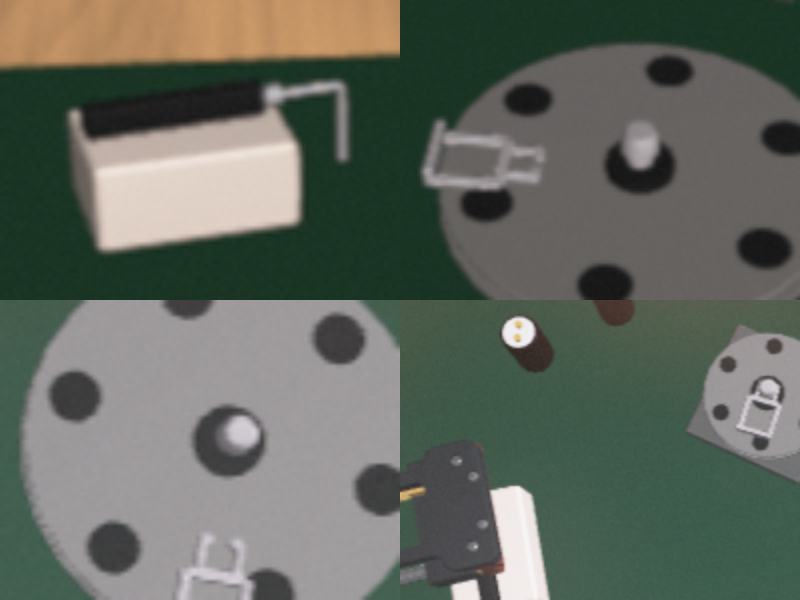

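The pick lies flat on the foam as before, the large clip rests on its reel clear of the spindle, and the small clip is still seated.

```bash
python3 -c "
from station import env, cams, job_done
print(job_done())"
```

```text
the job is handed in; nothing more can be done
None
```

The job is handed in at about 14 s: in the last pictures the large reel's clip is off its spindle and lying on that reel, the small clip is still seated, and the pick is back on its foam block; no verdict was printed.

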